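Second sole pattern on the occupied hook

TASK

The sole patterns of one shoe belong together on the bench hook, where the insole pattern already hangs. Take the full outsole pattern out of the slotted wooden block and hang it, heel up, by its slot on the hook rod in front of the insole pattern: lower it just behind the upturned end until you feel the rod carry its weight, then, still holding it and keeping it resting on the rod, slide it gently back so that it pushes the insole pattern along until both are snug against the clamp, and let go. Do not lift or knock the insole pattern off, do not force the hook or drop the pattern, and leave everything else as it is.

Things in the scene. Friction and masses are not known exactly. Their poses are not given: they have to be found in the camera images.
- outsole: Outsole pattern: the largest plate, aluminium, outline of a whole shoe sole, 205 mm long, 5 mm thick, 0.12 to 0.22 kg; stands heel up in any of the block's three slots and may lean a little. x = plate's normal, y = across its width, z = towards the heel (up). Origin: mid-thickness, upper end of its hanging slot (the edge that rests on the rod); heel edge 22 mm above it, toe 183 mm below.
- heel_grip (a point): Point of the outsole pattern 10 mm below its origin, axes as the pattern's: where to grip it from above, across its width. The heel is 56 mm wide there, with straight parallel sides from the origin to 42 mm below. The hanging slot, 14 mm wide, runs from the origin 30 mm down, round at the top. Waist 44 mm wide at 80 mm, ball 67 mm wide at 130 mm below the origin.
- insole: Insole pattern, hanging on the hook rod by its slot, free to slide along it and to swing: a smaller sole-shaped aluminium plate, 186 mm long, 5 mm thick, heel 42 mm wide, 0.09 to 0.17 kg. Axes as the outsole pattern's. Origin: mid-thickness, upper end of its 14 x 30 mm slot; heel edge 18 mm above it, toe 168 mm below.
- stand: Hook stand screwed to the bench. Origin: centre of the underside of its 120 x 110 x 14 mm foot, on the axis of the 14 mm post (260 mm high). The post carries a clamp (36 x 34 x 46 mm, flat front face at x = -22 mm) that holds the hook rod, which runs along the stand's -x. Tight against the clamp, the insole pattern's origin is at x = -24.5 mm, the outsole pattern's at x = -29.5 mm.
- rod_end (a point): Point of the stand at x = -115, y = 0, z = 225 mm, where the hook rod (steel, 8 mm thick) ends and turns up at 45 degrees to a round tip 8 mm further out and higher. Set by hand and not measured: at x = -75 mm the rod's axis lies up to 3 mm above or below this height, and it tilts about there up or down by up to 0.1 rad, and stays so. A hanging pattern's origin is 4 mm above the axis.
- rack: Fixed wooden block, 107 x 96 mm, 100 mm high, with three slots 9 mm wide and 72 mm long (along its y), floor at 12 mm; slot centres at x = -29, 0 and +29 mm of its frame. Origin: centre of the underside.
- halfsole: Bystander: half-sole pattern, 115 mm high and up to 66 mm wide, without a slot, standing in the slotted block. Origin: middle of its lower edge.
- shank: Bystander: waist-and-heel pattern, 140 mm high and up to 56 mm wide, without a slot, standing in the slotted block. Origin: middle of its lower edge.
- glue: Bystander: white bottle with a green cap, 72 mm wide, 150 mm high. Origin: centre of the underside.
- solvent: Bystander: clear bottle with a blue cap, 60 mm wide, 140 mm high. Origin: centre of the underside.
- dye: Bystander: low white jar with a red cap, 60 mm wide, 62 mm high. Origin: centre of the underside.
- pump: Bystander: red high-heeled shoe, 230 mm long, 128 mm high, standing on the bench. Origin: between ball and heel at bench height; toe towards its x.
- hammer: Bystander: hammer lying on the bench, 230 mm long. Origin: middle of its underside.
- screwdriver: Bystander: screwdriver lying on the bench, 170 mm long. Origin: middle of its underside.
- lift: Bystander: round black rubber heel lift lying on the bench, 44 mm wide, 12 mm high. Origin: centre of the underside.
Not all that is in view belongs to the job. Leave any green look-alike of the outsole alone. What is shaped like the insole but orange is not meant.

How it is judged:
By the outcome, as a careful person would: the job done as asked, in the order asked, and still so for the second after the job is handed in, with the robot touching nothing.
It also fails if it takes over 72 s, if anything falls off the work surface, if the arm or the gripper's body presses on something with over 40 N, if the wrist force passes 120 N, or if a joint passes its speed limit or range.

ROBOT

A 6-joint arm with a two-finger parallel gripper is mounted at the origin on the work surface. World frame = base frame: x ahead of the robot, y to its left, z up, the work surface at z = 0. Lengths are in m, angles in rad, forces in N, time in s.
With the tool pointing down it reaches from about 0.375 to 0.9 m from the base axis. Payload 3.1 kg.
Tool frame: the origin (TCP) lies between the finger pads; the fingertips stand r.finger_overhang ahead of it and the grasp point (between the pads) lies 3 mm ahead of it (r.finger_overhang is the distance from the TCP to the fingertips, in m); z points along the fingers, y is the line along which they close (so a half turn about z gives the same grasp; the last joint's range is limited). The gripper opens to 87 mm and grips with 3 to 60 N. Pads are 19 mm wide; open, the fingers measure 117 mm over their backs; the gripper's body (75 mm by 190 mm) begins 51 mm behind the grasp point.
Start: joints at [-1.355, 0.527, 1.433, -0, 1.181, -0.178], TCP at [0.24, -0.577, 0.215] pointing down, gripper open.
Joint ranges: [-3.08, 3.08], [-0.75, 2.2], [0.22, 2.44], [-1.43, 4.57], [0, 2.65], [-2.85, 2.85]. Speed limits (rad/s): [2.79, 2.79, 3.14, 3.14, 3.14, 3.14].

INTERFACE

Orientations are given as a unit quaternion [w, x, y, z].
In Python, from station import r gives the robot as it stands. Calls block until the motion is done:
- r.reach(position, orientation): joint-space move of the TCP to a pose.
- r.servo_line(position, orientation=None, max_speed=0.15, max_force=None): straight line of the TCP; orientation=None keeps the orientation; max_speed is the mean speed in m/s. With max_force (N) it stops when the force on the tool has changed by that much, and returns True; else False.
- r.goto_joints(angles): joint-space move.
- r.command_gripper(opening, squeeze=None): finger opening in m; squeeze is the grip in N (None keeps the last); returns when the fingers have stopped.
- r.wait(seconds).
- r.solve_ik(position, orientation): joint angles nearest the present ones, or None.
- r.get_image(name): name is "scene" or "top" or "wrist"; returns the picture (400x640x3 uint8, blue, green, red); there is no depth.
- r.calibration(name): a dict with "vfov" (degrees; the focal length in pixels is half the picture's height over the tangent of half this angle, whatever the lens; pixels are square), "cx", "cy" (the principal point, pixels), "world_to_cam" (4x4, takes a point from world to camera coordinates); the wrist camera has in their place "tool_from_camera" (4x4, takes a point from camera to tool coordinates, whose origin is the TCP and whose axes are the flange's). Camera axes: x right, y up, looking along -z (the intrinsics and any distortion apply to the point x, -y, -z); pixel columns grow to the right and rows downward; lengths in m; the calibration is good to about 2 mm. A picture is of the moment at which its call begins: read the wrist's pose just before it. calibration takes no time and is no camera call.
A pose or a line that the arm cannot do raises r.IKError and nothing moves.
- r.hand_in(): hands the job in; it is judged then, once.
Trained networks look in the newest picture that a camera, given by its name, has taken for a name from the list of things; names that differ only in an ending like _2 or _b are one class to them, and where a whole thing is asked for, a point or a joint stands for the part that bears it (a point fixed in the world has none). Each returns a list of dicts, best first, with "score" (0 to 1); they miss things now and then, are a little off and sometimes report something else, mostly with a low value. They report only what shows in the picture. A call takes as long as a camera call. They do not tell look-alikes from the thing itself.
- r.find_in(camera, thing): "at" ([column, row] in pixels, amid what is visible of it).
- r.landmark_of(camera, thing): "at" ([column, row] in pixels: a listed point, or the origin of a listed thing).
Readings, each from a call of its own:
- r.current_time(): time.
- r.current_joints(): joint angles.
- r.current_qd(): joint speeds.
- r.current_tau(): joint torques, N m.
- r.current_tcp_pos(): TCP position.
- r.current_ee_rot(): TCP orientation.
- r.current_wrist_force(): force on the tool from outside, world axes, zero at the start.
- r.current_moment(): the same for the moment, N m.
- r.current_finger_gap(): finger opening in m.
- r.current_gripper_force(): force on a finger pad.
Only numpy, scipy, OpenCV 4.12 (cv2) and the standard library are available. Lean on these libraries where they do the work, as an engineer would, in place of code of your own. Each camera call takes 0.05 s, during which the arm holds its last target. There are 200 camera calls.

## Working session

There is one attempt and no reset: what is moved stays moved. The work goes in short steps, each a Python script; the robot and the scene stay as the last script left them, time stands still between calls to the robot, and variables do not carry over. Pictures are saved under pics/ and viewed, at most 10 in all, crops included, and the job is handed in when it is done.

```bash
ls; mkdir -p pics; cat > h.py <<'E'
import numpy as np, cv2
from station import r
E
python3 - <<'E'
from h import *
for n in ("scene","top"):
    cv2.imwrite(f"pics/{n}0.png", r.get_image(n))
    c=r.calibration(n); print(n,{k:(np.round(v,4).tolist() if not isinstance(v,str) else v) for k,v in c.items()})
    for t in ["outsole","heel_grip","insole","stand","rod_end","rack"]:
        print(t,[(np.round(d["at"],1).tolist(),round(d["score"],2)) for d in r.landmark_of(n,t)])
c=r.calibration("wrist"); print(c); print(r.finger_overhang, r.current_time())
E
```

```text
pics
scene {'vfov': 51.5835, 'cx': 318.4311, 'cy': 204.8331, 'world_to_cam': [[0.1774, 0.9841, -0.0093, -0.1191], [-0.6905, 0.1312, 0.7114, 0.292], [0.7013, -0.1198, 0.7028, -1.7192], [0.0, 0.0, 0.0, 1.0]]}
outsole [([254.0, 201.6], 0.87), ([258.7, 178.0], 0.56)]
heel_grip [([260.5, 201.5], 0.85), ([256.4, 180.6], 0.51)]
insole [([361.7, 175.6], 0.81), ([402.2, 177.2], 0.73)]
stand [([363.6, 246.0], 0.62)]
rod_end [([363.1, 169.1], 0.74), ([182.0, 268.5], 0.73)]
rack [([263.9, 254.5], 0.55)]
top {'vfov': 50.789, 'cx': 319.8744, 'cy': 198.2752, 'world_to_cam': [[-0.0068, -1.0, -0.0024, -0.0023], [0.9846, -0.0072, 0.1745, -0.6075], [-0.1746, -0.0012, 0.9846, -1.2709], [0.0, 0.0, 0.0, 1.0]]}
outsole [([366.5, 238.2], 0.55), ([370.7, 203.3], 0.45)]
heel_grip [([367.8, 238.0], 0.71), ([373.0, 198.2], 0.46)]
insole [([258.9, 201.3], 0.73), ([216.4, 216.0], 0.48)]
stand [([268.3, 191.4], 0.72)]
rod_end [([260.8, 220.0], 0.66)]
rack [([365.5, 200.3], 0.73)]
{'vfov': 60.513391266569556, 'cx': 321.9555984270489, 'cy': 195.2977012413812, 'tool_from_camera': array([[-1.58648502e-04,  9.57513172e-01,  2.88389495e-01,
         7.84641536e-02],
       [ 9.99999721e-01,  3.62494200e-04, -6.53437509e-04,
        -8.37388053e-04],
       [-7.30214541e-04,  2.88389311e-01, -9.57512962e-01,
        -1.68960183e-01],
       [ 0.00000000e+00,  0.00000000e+00,  0.00000000e+00,
         1.00000000e+00]])}
0.022 0.7
```

View pics/scene0.png

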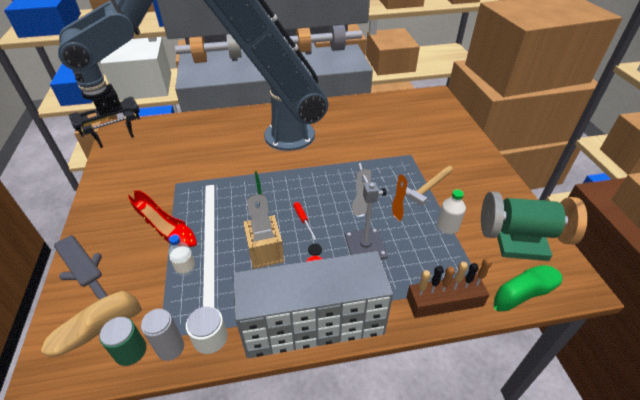

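View pics/top0.png

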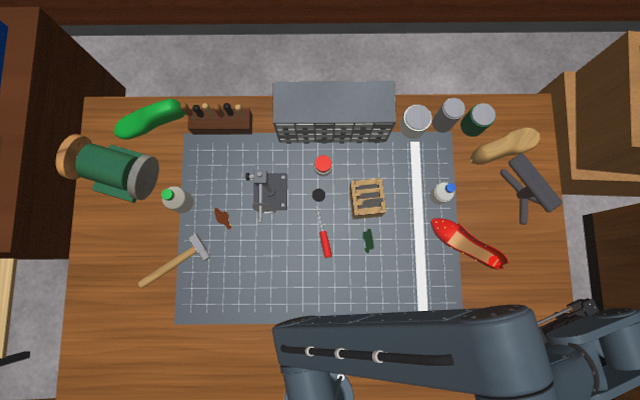

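Scene picture: the grey outsole stands in the wooden block (scene 258,205; top 370,198). The green look-alike stands free at scene (258,183), top (368,240). The insole hangs on the hook at scene (361,190), and the orange look-alike is at scene (400,197), top (222,217). The grey one in the block fits the description of the outsole because it is aluminium, in a slot and carries the hanging slot. I'll confirm this in a wrist close-up.

```bash
cat > h.py <<'E'
import numpy as np, cv2
from scipy.spatial.transform import Rotation as R
from scipy.optimize import least_squares
from station import r
def rot(q): return R.from_quat(np.roll(q,-1)).as_matrix()
def quat(M): return np.roll(R.from_matrix(M).as_quat(),1)
def cam(n):
    "returns K, world_to_cam(4x4, x right y down z fwd)"
    c=r.calibration(n); f=200/np.tan(np.radians(c["vfov"])/2)
    K=np.array([[f,0,c["cx"]],[0,f,c["cy"]],[0,0,1]])
    if n=="wrist":
        T=np.eye(4); T[:3,:3]=rot(r.current_ee_rot()); T[:3,3]=r.current_tcp_pos()
        W=np.linalg.inv(T@c["tool_from_camera"])
    else: W=np.array(c["world_to_cam"])
    return K@(np.diag([1,-1,-1,1])@W)[:3]
def proj(P,X):
    X=np.atleast_2d(X); p=np.c_[X,np.ones(len(X))]@P.T
    return p[:,:2]/p[:,2:]
def tri(Ps,uvs):
    X=None
    A=np.vstack([np.outer(uv,P[2])-P[:2] for P,uv in zip(Ps,uvs)])
    x=np.linalg.svd(A)[2][-1]; X=x[:3]/x[3]
    res=np.array([proj(P,X)[0]-uv for P,uv in zip(Ps,uvs)])
    return X,np.abs(res).max()
def onz(P,uv,z):
    A=np.outer(uv,P[2])-P[:2]
    return np.r_[np.linalg.solve(A[:,:2],-A[:,2]*z-A[:,3]),z]
def down(yaw):  # tool z down, tool y at angle yaw in world xy
    y=np.array([np.cos(yaw),np.sin(yaw),0]); z=np.array([0,0,-1.]); return quat(np.c_[np.cross(y,z),y,z])
E
python3 - <<'E'
from h import *
S,T=cam("scene"),cam("top")
for n,a,b in [("heelgrip",(256,201),(373,198.2)),("heelgrip2",(260.5,201.5),(371,203)),("rack",(263.9,254.5),(365.5,200.3)),("insole",(361.7,175.6),(258.9,201.3)),("rodend",(363.1,169.1),(260.8,220)),("stand",(363.6,246),(268.3,191.4)),("green",(258.7,178),(367,238))]:
    print(n,tri([S,T],[a,b]))
print(onz(T,(368,198),.1),onz(T,(268,191.4),0))
for c in [(352,181),(384,180),(385,214),(354,216)]: print("rack top corner",onz(T,c,.1))
for yaw in (0,np.pi/2,-np.pi/2):
  for p in [(.5,-.16,.36),(.45,-.16,.36),(.5,.05,.42),(.5,.16,.42)]:
    q=r.solve_ik(p,down(yaw)); print(yaw,p,None if q is None else np.round(q,2))
im=cv2.imread("pics/top0.png")[165:245,230:400]; cv2.imwrite("pics/topc.png",cv2.resize(im,None,fx=4.5,fy=4.5,interpolation=cv2.INTER_CUBIC))
E
```

```text
heelgrip (array([ 0.58102147, -0.1569878 ,  0.19751686]), np.float64(0.6345774222176601))
heelgrip2 (array([ 0.56997595, -0.1489623 ,  0.18356651]), np.float64(0.7481600340780119))
rack (array([ 0.60985682, -0.15790938, -0.00455645]), np.float64(0.6041648015080341))
insole (array([0.56779655, 0.15246912, 0.2307784 ]), np.float64(2.283049076172574))
rodend (array([0.5208228 , 0.15905666, 0.21348518]), np.float64(1.4433545367674014))
stand (array([0.6394228 , 0.15559819, 0.00280553]), np.float64(2.2338392205589344))
green (array([ 0.47088976, -0.14045785,  0.18575458]), np.float64(1.2922597804385418))
[ 0.59904529 -0.15251279  0.1       ] [0.64114403 0.16359314 0.        ]
rack top corner [ 0.65210383 -0.10509417  0.1       ]
rack top corner [ 0.65450719 -0.20284816  0.1       ]
rack top corner [ 0.54976354 -0.20235949  0.1       ]
rack top corner [ 0.54436368 -0.10893968  0.1       ]
0 (0.5, -0.16, 0.36) [-0.52  0.25  1.48 -0.    1.42 -0.52]
0 (0.45, -0.16, 0.36) [-0.58  0.17  1.58 -0.    1.39 -0.58]
0 (0.5, 0.05, 0.42) [-0.12  0.17  1.42 -0.    1.55 -0.12]
0 (0.5, 0.16, 0.42) [ 0.1   0.21  1.37 -0.    1.56  0.1 ]
1.5707963267948966 (0.5, -0.16, 0.36) [-0.52  0.25  1.48 -0.    1.42 -2.09]
1.5707963267948966 (0.45, -0.16, 0.36) [-0.58  0.17  1.58 -0.    1.39 -2.15]
1.5707963267948966 (0.5, 0.05, 0.42) [-0.12  0.17  1.42 -0.    1.55 -1.69]
1.5707963267948966 (0.5, 0.16, 0.42) [ 0.1   0.21  1.37 -0.    1.56 -1.47]
-1.5707963267948966 (0.5, -0.16, 0.36) [-0.52  0.25  1.48 -0.    1.42  1.05]
-1.5707963267948966 (0.45, -0.16, 0.36) [-0.58  0.17  1.58 -0.    1.39  0.99]
-1.5707963267948966 (0.5, 0.05, 0.42) [-0.12  0.17  1.42 -0.    1.55  1.45]
-1.5707963267948966 (0.5, 0.16, 0.42) [ 0.1   0.21  1.37 -0.    1.56  1.67]
```

View pics/topc.png

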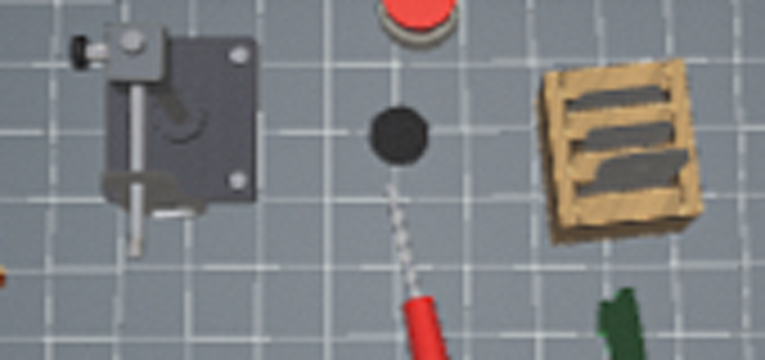

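Top crop: the outsole is the plate in the front slot, nearest the robot (crop 640,168). The other two slots hold the shorter patterns. The rod points towards the robot (crop 137,90→137,250) and the insole hangs near crop (155,190). Next I take wrist views for precision.

```bash
cat >> h.py <<'E'
TC=np.array(r.calibration("wrist")["tool_from_camera"])
def look(c,target,flip):
    "tool pose with the wrist camera at c looking at target; flip: image upside down"
    c=np.array(c,float); f=np.array(target)-c; f/=np.linalg.norm(f)
    right=np.cross(f,[0,0,1.]); right/=np.linalg.norm(right)
    if flip: right=-right
    M=np.c_[right,np.cross(-f,right),-f]
    Rt=M@TC[:3,:3].T; U,_,V=np.linalg.svd(Rt); Rt=U@V
    return c-Rt@TC[:3,3],quat(Rt)
def snap(name,things=()):
    P=cam("wrist"); im=r.get_image("wrist"); cv2.imwrite(f"pics/{name}.png",im); np.save(f"pics/{name}.npy",P)
    for t in things: print(name,t,[(np.round(d["at"],1).tolist(),round(d["score"],2)) for d in r.landmark_of("wrist",t)])
    return P,im
E
python3 - <<'E'
from h import *
V={}
for x in (.30,.34,.38):
  for y in (-.23,-.155,-.08):
   for flip in (0,1):
    p,q=look((x,y,.43),(.575,-.155,.16),flip); j=r.solve_ik(p,q)
    print("rack",x,y,flip,np.round(p,2),None if j is None else np.round(j,2))
for c in [(.55,.45,.3),(.5,.45,.35),(.4,.4,.35),(.57,-.15,.32),(.5,-.15,.35),(.54,-.1,.3),(.3,.16,.43),(.36,.1,.45),(.36,.2,.45)]:
   for flip in (0,1):
    p,q=look(c,(.56,.16,.22),flip); j=r.solve_ik(p,q)
    print("hook",c,flip,np.round(p,2),None if j is None else np.round(j,2))
E
```

```text
rack 0.3 -0.23 0 [ 0.41 -0.2   0.28] [-1.46  0.36  2.3   1.21  1.23 -1.06]
rack 0.3 -0.23 1 [ 0.45 -0.19  0.32] None
rack 0.3 -0.155 0 [ 0.41 -0.16  0.28] None
rack 0.3 -0.155 1 [ 0.45 -0.15  0.32] [-0.81  0.02  1.99  0.49  0.84 -2.66]
rack 0.3 -0.08 0 [ 0.41 -0.11  0.28] None
rack 0.3 -0.08 1 [ 0.45 -0.12  0.32] [-0.63 -0.04  2.04  0.29  0.67 -2.12]
rack 0.34 -0.23 0 [ 0.44 -0.2   0.28] [-1.33  0.35  2.22  1.21  1.16 -0.94]
rack 0.34 -0.23 1 [ 0.48 -0.19  0.31] None
rack 0.34 -0.155 0 [ 0.44 -0.16  0.27] None
rack 0.34 -0.155 1 [ 0.48 -0.15  0.31] [-0.7   0.1   1.9   0.36  0.85 -2.48]
rack 0.34 -0.08 0 [ 0.44 -0.11  0.28] None
rack 0.34 -0.08 1 [ 0.48 -0.12  0.31] [-0.55  0.06  1.95  0.16  0.71 -1.9 ]
rack 0.38 -0.23 0 [ 0.47 -0.2   0.27] [-1.21  0.34  2.13  1.15  1.1  -0.8 ]
rack 0.38 -0.23 1 [ 0.5  -0.18  0.3 ] None
rack 0.38 -0.155 0 [ 0.47 -0.16  0.27] [-1.05  0.23  2.35  1.59  0.76 -0.84]
rack 0.38 -0.155 1 [ 0.51 -0.15  0.3 ] [-0.62  0.18  1.8   0.24  0.9  -2.32]
rack 0.38 -0.08 0 [ 0.47 -0.11  0.27] None
rack 0.38 -0.08 1 [ 0.51 -0.13  0.3 ] [-0.49  0.14  1.85  0.06  0.79 -1.
[... 681 characters left out ...]
1 0.26] [-0.76  0.82  1.75  1.03  1.79 -1.08]
hook (0.5, -0.15, 0.35) 1 [0.53 0.03 0.3 ] [-0.62  0.44  1.7   0.79  1.51  2.45]
hook (0.54, -0.1, 0.3) 0 [0.55 0.07 0.22] [-0.62  0.94  1.68  1.08  1.83 -1.12]
hook (0.54, -0.1, 0.3) 1 [0.55 0.08 0.27] [-0.52  0.55  1.67  0.85  1.51  2.37]
hook (0.3, 0.16, 0.43) 0 [0.43 0.16 0.29] None
hook (0.3, 0.16, 0.43) 1 [0.46 0.16 0.33] [ 0.17  0.    2.01 -0.18  0.55 -1.27]
hook (0.36, 0.1, 0.45) 0 [0.46 0.13 0.3 ] None
hook (0.36, 0.1, 0.45) 1 [0.5  0.14 0.33] [-0.02  0.07  1.87  0.19  0.79 -1.99]
hook (0.36, 0.2, 0.45) 0 [0.46 0.18 0.29] [ 0.49  0.25  2.26  4.31  0.62 -2.25]
hook (0.36, 0.2, 0.45) 1 [0.5  0.17 0.33] [ 0.23  0.13  1.79 -0.24  0.83 -1.02]
```

```bash
python3 - <<'E'
from h import *
for i,y in enumerate((-.155,-.08)):
    r.reach(*look((.38,y,.43),(.575,-.155,.16),1)); snap(f"rk{i}",["outsole","heel_grip"])
for i,c in enumerate([(.36,.1,.45),(.36,.2,.45),(.5,.45,.35)]):
    r.reach(*look(c,(.56,.16,.22),1)); snap(f"hk{i}",["insole","rod_end"])
print(r.current_time())
ims=[cv2.rotate(cv2.imread(f"pics/{n}.png"),cv2.ROTATE_180) for n in ("rk0","rk1")]
cv2.imwrite("pics/m1.png",np.vstack([i[60:360,:] for i in ims]))
ims=[cv2.rotate(cv2.imread(f"pics/{n}.png"),cv2.ROTATE_180) for n in ("hk0","hk2")]
cv2.imwrite("pics/m2.png",np.vstack([i[60:360,:] for i in ims]))
E
```

```text
rk0 outsole [([322.9, 218.7], 0.74), ([153.6, 157.2], 0.69), ([427.0, 158.2], 0.69), ([331.8, 95.3], 0.57)]
rk0 heel_grip [([331.4, 85.3], 0.76), ([317.3, 212.5], 0.68)]
rk1 outsole [([320.6, 217.9], 0.87), ([281.2, 104.7], 0.62)]
rk1 heel_grip [([281.7, 96.5], 0.96), ([320.0, 212.9], 0.93)]
hk0 insole [([443.5, 175.2], 0.78), ([320.3, 199.9], 0.69)]
hk0 rod_end [([198.0, 8.1], 0.72), ([331.2, 163.1], 0.7), ([485.1, 163.1], 0.28)]
hk1 insole [([452.1, 124.0], 0.89), ([315.8, 203.2], 0.78), ([242.8, 195.8], 0.16)]
hk1 rod_end [([305.7, 165.2], 0.66)]
hk2 insole [([320.1, 209.0], 0.59), ([331.1, 49.0], 0.55), ([303.9, 204.1], 0.36)]
hk2 rod_end [([243.8, 204.9], 0.69)]
7.2583
```

View pics/m1.png

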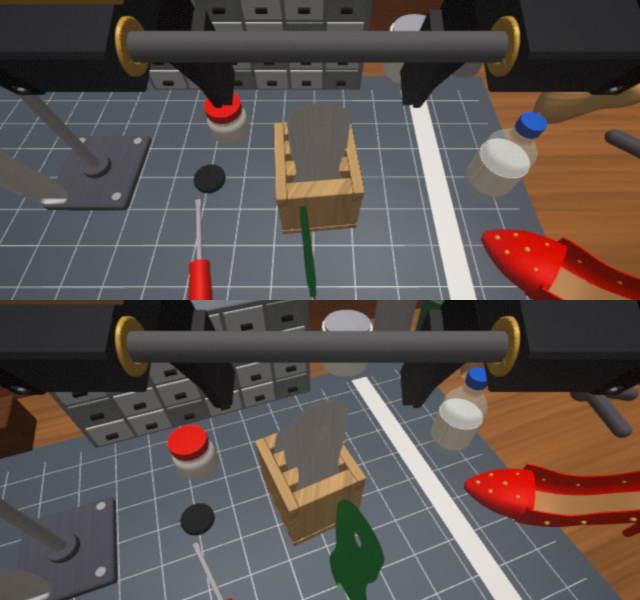

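View pics/m2.png

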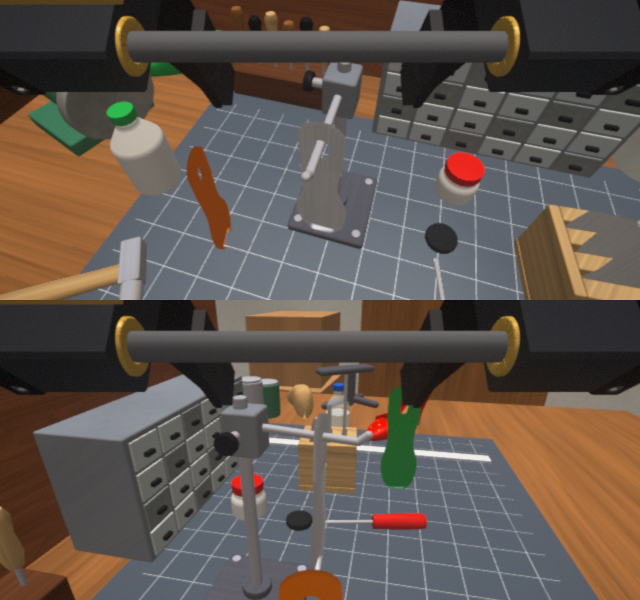

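```bash
python3 - <<'E'
import cv2,numpy as np
def c(n,x,y,w,h,k,flip=1):
    im=cv2.imread(f"pics/{n}.png")
    if flip: im=cv2.rotate(im,cv2.ROTATE_180)
    return cv2.resize(im[y:y+h,x:x+w],None,fx=k,fy=k,interpolation=cv2.INTER_CUBIC)
a=np.hstack([c("rk0",265,150,100,75,4),c("rk1",260,150,100,75,4)])
b=np.hstack([c("hk2",220,150,160,60,2.5).repeat(2,0)[::2],c("hk0",270,120,80,60,5)[:150]*1])if 0 else np.hstack([c("hk2",220,140,160,120,2.5),c("hk0",270,110,100,75,4)])
cv2.imwrite("pics/m3.png",np.vstack([a,b]))
E
```

```text
(no output)
```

View pics/m3.png

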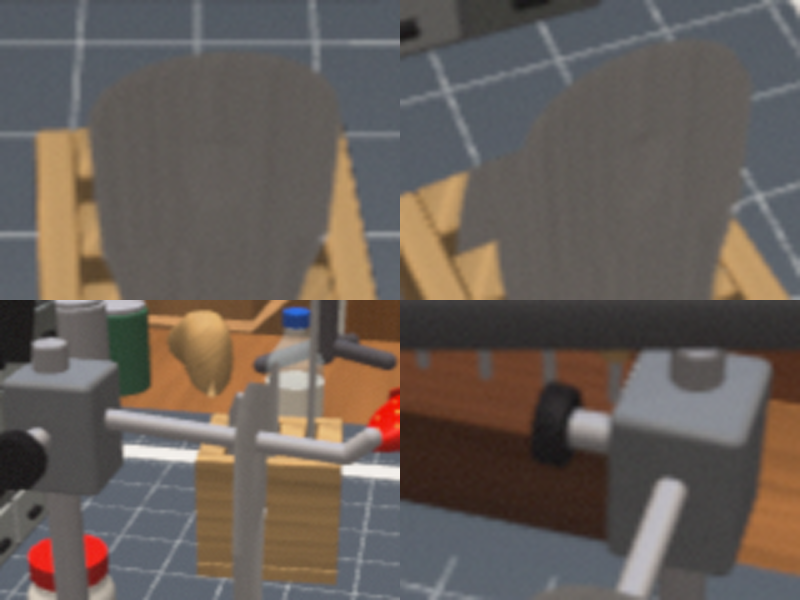

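```bash
python3 - <<'E'
from h import *
f=lambda u,v:(639-u,399-v)
P0,P1=np.load("pics/rk0.npy"),np.load("pics/rk1.npy")
print(tri([P0,P1],[f(319,163),f(333,160)]), tri([P0,P1],[(322.9,218.7),(320.6,217.9)]))
def c(n,x,y,w,h,k,flip=1):
    im=cv2.imread(f"pics/{n}.png")
    if flip: im=cv2.rotate(im,cv2.ROTATE_180)
    im=im[y:y+h,x:x+w].astype(float); im=np.clip((im-60)*3.0 if flip else (im-90)*1.8,0,255).astype(np.uint8)
    return cv2.resize(im,None,fx=k,fy=k,interpolation=cv2.INTER_CUBIC)
cv2.imwrite("pics/m4.png",np.vstack([np.hstack([c("rk0",265,150,100,75,4),c("rk1",260,150,100,75,4)]),np.hstack([c("scene0",230,165,100,75,4,0),c("top0",330,160,100,75,4,0)])]))
E
```

```text
(array([ 0.54614237, -0.156038  ,  0.24636861]), np.float64(0.6748435874514769)) (array([ 0.57040108, -0.15393686,  0.19763238]), np.float64(0.546237940462305))
```

View pics/m4.png

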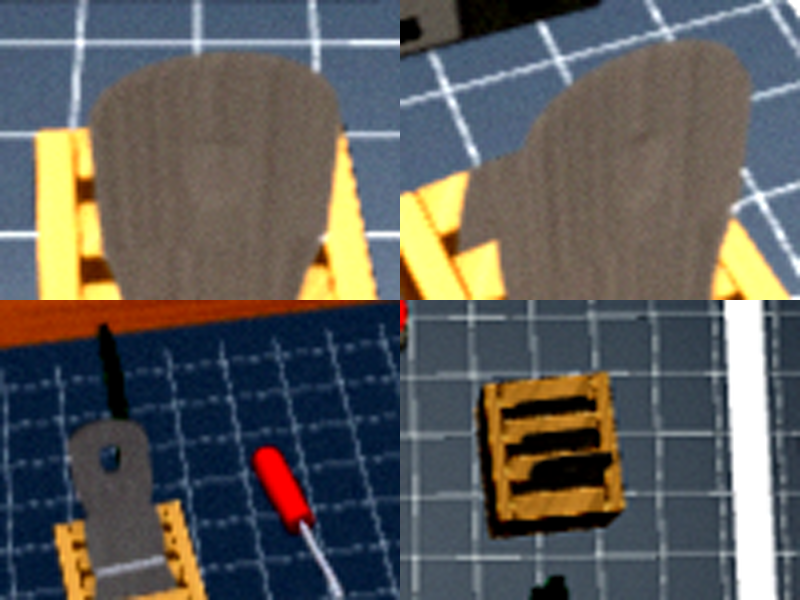

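The stretched crop confirms it. In the scene view the tall grey plate in the block shows the see-through slot at about (257.5,201), and from the robot side the same-coloured plate behind shows through it. It stands in the front slot. The green one stands in front of the block and is left alone. Next I measure the rod precisely.

```bash
python3 - <<'E'
from h import *
def c(n,x,y,w,h,k):
    im=cv2.rotate(cv2.imread(f"pics/{n}.png"),cv2.ROTATE_180)
    im=cv2.resize(im[y:y+h,x:x+w],None,fx=k,fy=k,interpolation=cv2.INTER_CUBIC)
    for i in range(0,w,10): im[:,i*k]=im[:,i*k]*.7
    for i in range(0,h,10): im[i*k]=im[i*k]*.7
    return im
cv2.imwrite("pics/m5.png",np.vstack([np.hstack([c("hk0",280,150,80,90,5),c("hk1",290,150,80,90,5)])[:440],c("hk2",240,180,160,32,5)]))
# outsole side edges
for n in("rk0","rk1"):
    im=cv2.rotate(cv2.imread(f"pics/{n}.png"),cv2.ROTATE_180).astype(int)
    m=(im[...,2]-im[...,0])
    for row in range(165,225,10):
        print(n,row,m[row,270:365:3].tolist())
E
```

```text
rk0 165 [-13, -15, -15, -17, -15, -11, -15, -15, -15, -15, -13, -9, 2, 7, 8, 7, 9, 9, 8, 6, 7, 8, 4, -4, -12, -14, -15, -15, -14, -13, -15, -14]
rk0 175 [-14, -14, -13, -14, -14, -13, -7, 10, 9, 7, 7, 9, 9, 9, 8, 8, 8, 9, 7, 9, 6, 9, 7, 9, 8, 9, 6, -13, -14, -14, -12, -12]
rk0 185 [-16, 20, 90, 89, 84, 82, 12, 8, 9, 7, 9, 8, 11, 7, 9, 8, 9, 8, 8, 8, 8, 8, 8, 8, 8, 8, 12, 48, -14, -15, -15, -15]
rk0 195 [-15, 4, 90, 89, 88, 49, 23, 9, 8, 9, 9, 9, 8, 10, 8, 8, 7, 10, 8, 8, 8, 8, 8, 8, 10, 8, 43, 90, -3, -15, -15, -13]
rk0 205 [-14, -2, 91, 89, 89, 85, 81, 9, 8, 9, 7, 8, 10, 9, 9, 10, 9, 9, 10, 10, 8, 8, 10, 8, 7, 8, 87, 89, 83, -13, -14, -13]
rk0 215 [-14, -7, 91, 88, 89, 48, 46, 24, 9, 8, 9, 9, 10, 9, 10, 10, 10, 9, 10, 10, 9, 9, 9, 9, 14, 45, 91, 88, 89, 33, -14, -14]
rk1 165 [-12, -17, -16, -13, -13, -16, -15, -14, -14, -10, -8, -13, -15, -15, 2, 8, 7, 7, 8, 8, 8, 7, 8, 5, 8, -8, -14, -15, -15, -15, -9, -15]
rk1 175 [-13, -9, -13, -15, -15, -16, -14, -15, -15, -4, 8, 9, 9, 8, 9, 8, 8, 8, 9, 7, 8, 8, 9, 8, 9, 9, -11, -14, -12, -15, -15, -15]
rk1 185 [-13, -15, -11, -15, -17, -15, -14, -1, 10, 10, 8, 7, 10, 8, 8, 8, 8, 8, 8, 8, 8, 8, 10, 7, 8, 8, -15, -14, -16, -16, -15, -15]
rk1 195 [57, 91, 51, 9, 11, 9, 8, 10, 9, 10, 9, 9, 8, 8, 9, 9, 9, 9, 10, 9, 9, 8, 8, 11, 8, 0, -11, -13, -15, -14, -10, -10]
rk1 205 [93, 84, 9, 9, 10, 11, 9, 8, 9, 10, 11, 9, 8, 9, 8, 8, 9, 10, 8, 10, 10, 10, 8, 9, 40, -6, -13, -12, -11, -14, -14, -16]
rk1 215 [92, 68, 83, 89, 93, 15, 9, 8, 9, 10, 9, 10, 9, 9, 10, 10, 10, 8, 11, 9, 10, 8, 9, 37, 94, 91, 90, 19, -14, -12, -12, -13]
```

View pics/m5.png

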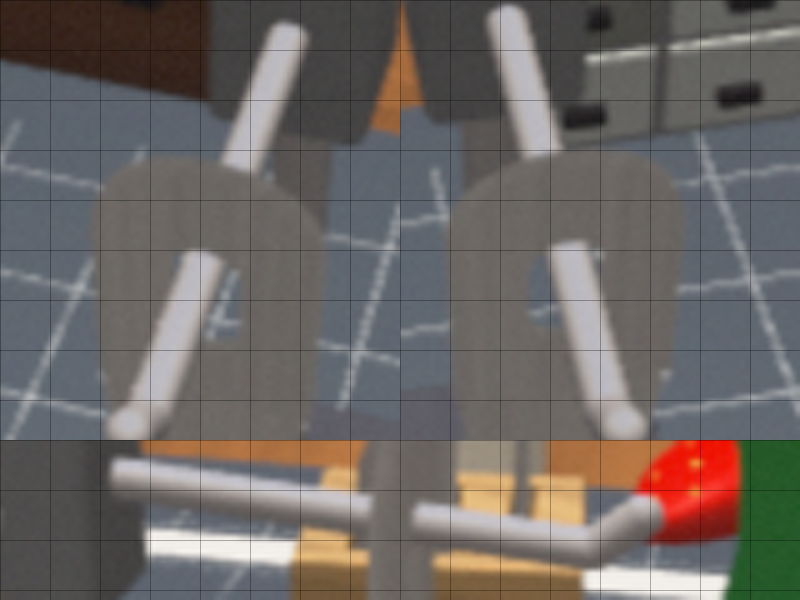

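```bash
cat > fit.py <<'E'
from h import *
fl=lambda a:np.array([639,399])-np.array(a,float)
PS={n:np.load(f"pics/{n}.npy") for n in("rk0","rk1","hk0","hk1","hk2")}; S,T=cam("scene"),cam("top")
def ld(P,A,B,pts):
    a,b=proj(P,[A,B]); n=np.array([a[1]-b[1],b[0]-a[0]]); n/=np.linalg.norm(n); return (pts-a)@n
rod={"hk0":fl([(337.4,157.6),(328.6,181),(320.6,202.4),(313,221)]),"hk1":fl([(311.6,153.6),(318,179),(324.4,201),(331,224)]),"hk2":fl([(263,187),(312,194.4),(324,195.4),(356,201)])}
f=lambda v:np.concatenate([ld(PS[n],(.52,v[0],v[1]),(.62,v[2],v[3]),p) for n,p in rod.items()])
s=least_squares(f,[.16,.225,.16,.225]); a,b=np.array([.52,*s.x[:2]]),np.array([.62,*s.x[2:]])
print("rod at .52/.62",a,b,"res",np.abs(s.fun).max().round(2),"yaw",(b-a)[1]/.1,"tilt dz/dx",(b-a)[2]/.1)
print("tip",tri([PS[n] for n in("hk0","hk1","hk2")],fl([(305.6,234.4),(335,234.4),(370.4,195)])))
def online(P,uv):
    t=least_squares(lambda t:proj(P,a+t[0]*(b-a))[0]-uv,[0]).x[0]; return (a+t*(b-a)).round(4)
for l,n,uv in [("clamp",'hk0',(337.4,156)),("clamp",'hk1',(311.6,153)),("clamp",'hk2',(263,187)),("bend","hk2",(358,201.4)),("ins","hk2",(318.6,195)),("ins front","hk2",(323,195.4)),("insfront","hk0",(320.6,201.4)),("insfront","hk1",(324,199.4)),("bend","hk0",(309.5,228))]: print(l,n,online(PS[n],fl(uv)))
L={"rk0":([(289,178),(287.5,185),(288,195),(289.5,205)],[(350,180),(350,185),(347.5,195),(346.5,205)]),"rk1":([(292,187),(285,212.5)],[(346.5,187),(345,195),(342.5,205)])}
O={"rk0":((316.1,180.3),(321.7,186.5)),"rk1":((318.4,181.1),(319,186.1))}
def g(v):
    Rm=R.from_euler("ZYX",v[3:]).as_matrix(); X=lambda q:v[:3]+Rm@np.array(q)/1e3
    e=[]
    for n,(l,rr) in L.items():
        for sy,pts in((28,l),(-28,rr)): e.append(ld(PS[n],X((-2.5,sy,0)),X((-2.5,sy,-40)),fl(pts))*.7)
        e.append((proj(PS[n],[X((0,0,0)),X((0,0,-10))])-fl(O[n])).ravel()*.4)
    e.append((proj(S,X((2.5,0,0)))[0]-(257.5,200.7))*.6)
    e.append([(v[3]-.06)/.04,v[4]/.04,v[5]/.02,(v[2]-.194)/.004]); return np.concatenate(e)
s=least_squares(g,[.57,-.155,.195,.06,0,0]); C=np.sqrt(np.diag(np.linalg.inv(s.jac.T@s.jac)))
print("outsole",s.x.round(4),C.round(4)); print(s.fun.round(1))
E
python3 fit.py
```

```text
rod at .52/.62 [0.52       0.15533161 0.22355197] [0.62       0.15520113 0.23053785] res 0.9 yaw -0.0013048265272083692 tilt dz/dx 0.06985881290787421
tip (array([0.51209255, 0.1557651 , 0.23182768]), np.float64(1.5065628478699864))
clamp hk0 [0.6154 0.1552 0.2302]
clamp hk1 [0.6147 0.1552 0.2302]
clamp hk2 [0.6145 0.1552 0.2302]
bend hk2 [0.5216 0.1553 0.2237]
ins hk2 [0.5592 0.1553 0.2263]
ins front hk2 [0.555  0.1553 0.226 ]
insfront hk0 [0.556  0.1553 0.2261]
insfront hk1 [0.5559 0.1553 0.2261]
bend hk0 [0.5261 0.1553 0.224 ]
outsole [ 0.5754 -0.1563  0.1928 -0.0015 -0.0272  0.028 ] [0.0015 0.0005 0.002  0.0333 0.0348 0.0154]
[-1.4  0.   0.1 -0.4  0.3 -0.3  0.2 -0.3 -1.   0.1  1.3 -0.1 -1.   4.5
 -0.8 -0.7 -0.1 -0.1  0.6  0.3 -0.2 -0.3  0.4 -1.5 -0.7  1.4 -0.3]
```

Measurements agree with the text:
- **Rod:** clamp face at x=0.615, so the post is at 0.637. The bend is at 0.522 and the tip at (0.512, 0.156, 0.232). The rod tilts +0.07 and reads z≈0.2265 at x=0.562.
- **Insole:** its front face is at x≈0.5555.
- **Outsole:** origin at about (0.575, -0.156, 0.193), against an expected height of 0.195.

One look from above will give the plate's yaw.

```bash
python3 - <<'E'
from h import *
r.reach(*look((.53,.05,.50),(.56,.05,.2),1))
p,q=look((.55,-.156,.50),(.580,-.156,.21),1); print(p)
r.reach(p,q); snap("ab",["outsole","heel_grip"]); print(r.current_time())
P=np.load("pics/ab.npy"); uv=proj(P,[(.5754,-.156,.215),(.5754,-.128,.2),(.5754,-.184,.2)]); print(uv)
im=cv2.imread("pics/ab.png"); u,v=uv[0].astype(int); print(u,v)
im=im[max(v-50,0):v+50,u-66:u+67]; im=np.clip((im.astype(float)-40)*2.5,0,255).astype(np.uint8)
cv2.imwrite("pics/abc.png",cv2.resize(im,None,fx=6,fy=6,interpolation=cv2.INTER_CUBIC))
E
```

```text
[ 0.59645672 -0.15520783  0.31837209]
ab outsole [([318.5, 185.0], 0.86), ([326.2, 63.5], 0.85)]
ab heel_grip [([330.7, 67.7], 0.85), ([319.4, 185.5], 0.58)]
10.15
[[318.66878276 191.41974554]
 [350.80387258 189.87954547]
 [286.81845428 189.89227264]]
318 191
```

View pics/abc.png

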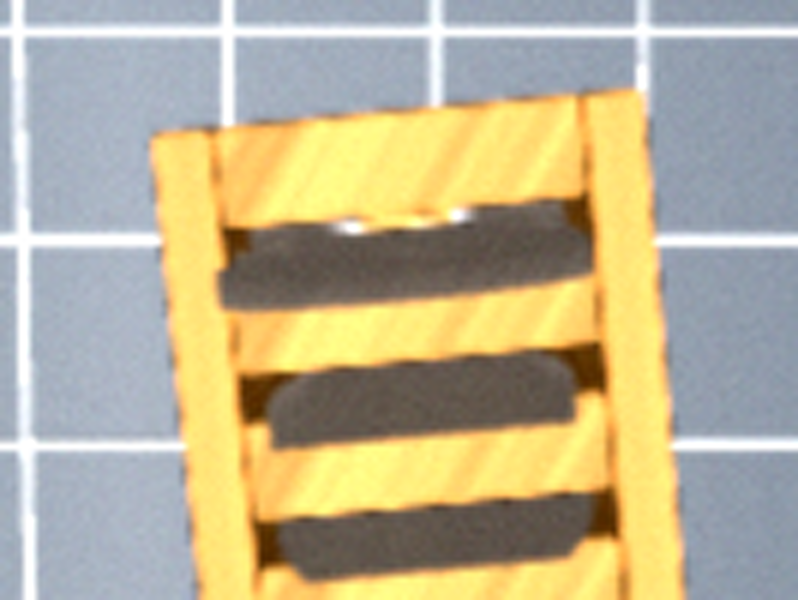

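From above, the outsole sits in the front slot (crop 222–592, rows 230–305), turned about +0.09 rad with the block, and centred at y≈-0.155, x≈0.572. Now I grip and lift.

```bash
python3 - <<'E'
from h import *
q=down(np.pi/2+.088); x,y=.571,-.1557
r.reach((x,y,.28),q)
print("hit",r.servo_line((x,y,.188),q,max_speed=.1,max_force=6), r.current_tcp_pos())
f0=np.array(r.current_wrist_force())
r.command_gripper(.045,30); print("gap",r.current_finger_gap(),"F",r.current_gripper_force(),r.current_wrist_force()-f0)
print("up",r.servo_line((x,y,.23),q,max_speed=.05,max_force=10), r.current_wrist_force()-f0)
print("up",r.servo_line((x,y,.35),q,max_speed=.12,max_force=10), r.current_wrist_force()-f0)
print(r.current_finger_gap(),r.current_moment(),r.current_time(),r.current_tcp_pos())
snap("hd",["outsole","heel_grip"])
r.get_image("scene")
for t in("outsole","heel_grip"): print([(np.round(d["at"],1).tolist(),round(d["score"],2)) for d in r.landmark_of("scene",t)])
R0=rot(r.current_ee_rot()); p=np.array(r.current_tcp_pos())
X=p+np.array([0,0,.007]); print("expect wrist",proj(cam("wrist"),X),"scene",proj(cam("scene"),X))
E
```

```text
hit False [ 0.57164427 -0.15597059  0.18865516]
gap 0.04906191185474281 F 30.100955106317997 [0.1504615  1.04931286 1.17362077]
up False [-0.09395502  1.09257268 -1.78569028]
up False [-0.3986257   1.59987119 -1.95019225]
0.04909793588716525 [ 0.09287452 -0.07965398 -0.0024669 ] 14.5333 [ 0.57044345 -0.15543693  0.34896519]
hd outsole [([340.0, 67.1], 0.94), ([322.1, 252.6], 0.8)]
hd heel_grip [([340.7, 66.6], 0.65), ([320.1, 248.8], 0.57), ([164.2, 166.4], 0.44)]
[([247.3, 156.1], 0.73)]
[([364.3, 248.0], 0.72), ([252.7, 155.8], 0.7)]
expect wrist [[321.10188019 253.19939053]] scene [[249.71799225 153.19449848]]
```

```bash
python3 - <<'E'
from h import *
P=np.load("pics/hd.npy"); p=np.array(r.current_tcp_pos()); im=cv2.imread("pics/hd.png").astype(int)
for n,dz in (("heel",.029),("orig",.007),("slotbot",-.023),("waist",-.073),("ball",-.123),("toe",-.176)):
    print(n,proj(P,p+[0,0,dz])[0].round(1), proj(P,p+[-.0025,.028,dz])[0].round(1),proj(P,p+[-.0025,-.028,dz])[0].round(1))
d=im[...,2]-im[...,0]; g=im.sum(2)//3
for u in (315,322,329): print(u,[(int(v),int(d[v,u]),int(g[v,u])) for v in range(150,320,4)])
for v in (200,215,225,235,245,255,265,275,285): print(v,[(int(u),int(d[v,u]),int(g[v,u])) for u in range(250,392,6)])
E
```

```text
heel [320.5 276. ] [382.1 275.9] [259.3 266.3]
orig [320.7 254.3] [374.9 254.3] [266.8 245.6]
slotbot [320.8 231.9] [367.5 231.9] [274.5 224.3]
waist [321.  205.8] [358.9 205.8] [283.5 199.5]
ball [321.2 188. ] [353.1 188. ] [289.6 182.6]
toe [321.3 174.4] [348.6 174.4] [294.3 169.7]
315 [(150, 90, 154), (154, 87, 148), (158, 73, 113), (162, 41, 66), (166, 85, 130), (170, 91, 151), (174, 3, 165), (178, 6, 111), (182, 8, 87), (186, 7, 88), (190, 7, 87), (194, 7, 86), (198, 9, 85), (202, 7, 83), (206, 8, 83), (210, 9, 86), (214, 7, 83), (218, 7, 84), (222, 7, 83), (226, 6, 84), (230, 6, 83), (234, 7, 86), (238, -8, 109), (242, -12, 116), (246, -11, 118), (250, -2, 105), (254, 6, 81), (258, 7, 81), (262, 7, 81), (266, 7, 82), (270, 5, 81), (274, 9, 81), (278, 3, 40), (282, 1, 52), (286, 1, 66), (290, 1, 78), (294, 1, 89), (298, 4, 95), (302, 3, 95), (306, 4, 91), (310, 5, 76), (314, 4, 79), (318, 5, 126)]
322 [(150, 87, 148), (154, 88, 149), (158, 68, 107), (162, 42, 68), (166, 82, 126), (170, 88, 147), (174, -2, 200), (178, 5, 114), (182, 8, 89), (186, 10, 89), (190, 6, 88), (194, 8, 8
[... 3572 characters left out ...]
388, 6, 24)]
275 [(250, 2, 26), (256, 2, 25), (262, 1, 23), (268, 2, 26), (274, -10, 83), (280, -7, 99), (286, 8, 89), (292, 8, 84), (298, 9, 86), (304, 9, 84), (310, 7, 84), (316, 7, 83), (322, 8, 85), (328, 8, 87), (334, 7, 85), (340, 6, 85), (346, 8, 87), (352, 9, 87), (358, 6, 89), (364, -7, 116), (370, -8, 92), (376, 3, 24), (382, 1, 22), (388, 6, 24)]
285 [(250, 2, 63), (256, 1, 64), (262, 1, 63), (268, 2, 64), (274, 1, 62), (280, 3, 64), (286, 1, 64), (292, 2, 61), (298, 2, 64), (304, 2, 64), (310, 4, 64), (316, 1, 65), (322, 0, 64), (328, 1, 62), (334, 2, 63), (340, 1, 64), (346, 1, 62), (352, 4, 63), (358, 2, 64), (364, 3, 60), (370, 1, 62), (376, 1, 63), (382, 2, 62), (388, 4, 61)]
```

The wrist picture, read as pixel profiles, shows the slot at cols 309–335 and rows 236–252. That matches an origin 7 mm above the TCP and centred, and the measured weight is 2 N. Now I carry it to the hook and thread it over the tip under force guard.

```bash
python3 - <<'E'
from h import *
q0=down(np.pi/2+.088); q=down(np.pi/2)
y=.155
r.servo_line((.55,-.03,.35),q0,max_speed=.2)
r.servo_line((.48,.06,.35),q,max_speed=.2)
r.servo_line((.48,y,.35),q,max_speed=.15)
print("low",r.servo_line((.48,y,.2363),q,max_speed=.12,max_force=6)); r.wait(.3)
print(r.current_tcp_pos(),r.current_wrist_force(),r.current_time())
f=np.array(r.current_wrist_force())
print("thread",r.servo_line((.532,y,.2363),q,max_speed=.04,max_force=2.5)); r.wait(.2)
print(r.current_tcp_pos(),r.current_wrist_force()-f,r.current_time())
snap("th",["outsole","insole","rod_end"])
P=np.load("pics/th.npy"); print(proj(P,np.array(r.current_tcp_pos())+[0,0,.007]),proj(P,[(.512,.1555,.232),(.522,.1553,.2237),(.5585,.1553,.2303)]))
E
```

```text
low False
[0.48023815 0.15506259 0.23674588] [-0.73765777  0.11945094 -1.62749586] 18.5167
thread False
[0.53184945 0.15501206 0.23635851] [ 0.64118432 -0.52010389  0.09219584] 20.1667
th outsole [([324.8, 253.8], 0.78)]
th insole [([501.4, 215.8], 0.91)]
th rod_end [([321.4, 221.5], 0.62)]
[[321.24145603 253.43731825]] [[322.20754768 209.95497476]
 [321.85875296 221.86115357]
 [321.85461766 285.06707109]]
```

```bash
python3 - <<'E'
from h import *
y=.155; x=.532; F=lambda:np.mean([r.current_wrist_force() for _ in range(1)],0)
f=F(); z=.2363
h=r.servo_line((x,y,.229),max_speed=.03,max_force=2.0); print(h,r.current_tcp_pos(),F()-f)
z=.229
while not h and z>.213:
    z-=.0006; r.servo_line((x,y,z),max_speed=.02); r.wait(.08); d=F()-f
    print(round(z,4),d.round(2),np.round(r.current_tcp_pos()[2],4))
    if d[2]>1.3: break
print(r.current_tcp_pos(),r.current_time(),r.current_moment())
E
```

```text
False [0.53178858 0.15497576 0.22860107] [ 0.94584397  0.67307246 -0.14617083]
0.2284 [0.17 1.64 0.12] 0.2285
0.2278 [-0.47 -0.09 -1.3 ] 0.2278
0.2272 [-0.49 -0.44 -0.28] 0.2272
0.2266 [ 1.02  0.79 -0.36] 0.2266
0.226 [-0.58  0.55  0.11] 0.226
0.2254 [ 0.03  0.87 -1.16] 0.2254
0.2248 [-0.07  0.99  0.09] 0.2248
0.2242 [-1.06  1.07  0.4 ] 0.2242
0.2236 [-0.08  0.96 -0.95] 0.2236
0.223 [-0.91  1.27  0.28] 0.223
0.2224 [-0.05  1.69 -0.62] 0.2224
0.2218 [-0.28  1.2   0.09] 0.2218
0.2212 [0.5  0.42 0.28] 0.2213
0.2206 [-0.07  0.31  3.79] 0.2209
[0.53212864 0.15503747 0.22093365] 25.425 [ 0.13250038 -0.01427077 -0.00210927]
```

```bash
python3 - <<'E'
from h import *
def F(n=5):
    a=[]
    for _ in range(n): a.append(r.current_wrist_force()); r.wait(.02)
    return np.mean(a,0)
y=.155; x=.532; z=r.current_tcp_pos()[2]-.0003; f=F(); print("start",f.round(2)); fx0=f[0]
while x<.6125:
    dx=.004 if x<.594 else .001
    x+=dx; z+=.07*dx
    if r.servo_line((x,y,z),max_speed=.02,max_force=9): print("guard"); 
    f=F()
    z+=np.clip((f[2]-1.5)/8e3,-.0005,.0005)
    print(round(x,4),round(z,5),f.round(2),np.round(r.current_tcp_pos(),4))
    if f[0]<-4.5 or f[2]>9 or f[2]<-3: break
print(r.current_time())
E
```

```text
start [-0.5  -0.2   2.24]
0.536 0.22139 [-4.54 -0.16  5.28] [0.535  0.155  0.2208]
25.9417
```

```bash
cat > slide.py <<'E'
from h import *
def F(n=5):
    a=[]
    for _ in range(n): a.append(r.current_wrist_force()); r.wait(.02)
    return np.mean(a,0)
W=-1.75; y=.155
def relax(x,z,tgt,n=6):
    for _ in range(n):
        f=F()
        e=f[2]-tgt
        if abs(e)<.8: break
        z+=np.clip(e/15e3,-.0003,.0003); r.servo_line((x,y,z),max_speed=.01)
    return z,f
E
python3 - <<'E'
from slide import *
x=.5357; z=.2211; r.servo_line((x,y,z),max_speed=.01)
z,f=relax(x,z,.3); print(z,f.round(2),np.round(r.current_tcp_pos(),4))
for k in range(3):
    x+=.003; z+=.0002; r.servo_line((x,y,z),max_speed=.015); f1=F(); z,f=relax(x,z,.3)
    print(round(x,4),round(z,5),f1.round(2),f.round(2),np.round(r.current_tcp_pos(),4))
print(r.current_time())
E
```

```text
0.22137215942958574 [-1.93  0.2   1.04] [0.5365 0.155  0.2213]
0.5387 0.22157 [-0.93  0.29  0.63] [-0.46  0.11  0.55] [0.5394 0.155  0.2217]
0.5417 0.22186 [-1.75 -0.37  1.28] [-1.32  0.38  0.62] [0.5417 0.155  0.2218]
0.5447 0.22206 [-0.11 -0.2   0.28] [-0.42 -0.21  0.61] [0.5452 0.155  0.2221]
28.4917
```

```bash
python3 - <<'E'
from slide import *
x=.5447; z=.22206
while x<.612:
    dx=.003 if x<.597 else .001
    x+=dx; z+=.075*dx; r.servo_line((x,y,z),max_speed=.02,max_force=10); f1=F(4); f=f1
    if abs(f1[2]-.3)>.9: z,f=relax(x,z,.3,3)
    print(round(x,4),round(z,5),f1.round(2),f.round(2),np.round(r.current_tcp_pos(),4))
    if f[0]<-3.5 or r.current_time()>50: break
print(r.current_time())
E
```

```text
0.5477 0.22229 [-0.66  0.02  0.45] [-0.66  0.02  0.45] [0.5479 0.155  0.2223]
0.5507 0.22251 [-0.84 -0.21  0.44] [-0.84 -0.21  0.44] [0.551  0.155  0.2225]
0.5537 0.2228 [-3.24 -0.12  1.56] [-2.65 -0.28  0.65] [0.5536 0.155  0.2227]
0.5567 0.22303 [-0.74  0.31  0.07] [-0.74  0.31  0.07] [0.5578 0.155  0.2232]
0.5597 0.22325 [-1.66 -0.06  0.17] [-1.66 -0.06  0.17] [0.5599 0.155  0.2233]
0.5627 0.22348 [-1.21  0.39  0.19] [-1.21  0.39  0.19] [0.5631 0.155  0.2235]
0.5657 0.2237 [-1.69 -0.09  0.4 ] [-1.69 -0.09  0.4 ] [0.5661 0.155  0.2238]
0.5687 0.22393 [-1.58  0.03  0.8 ] [-1.58  0.03  0.8 ] [0.5691 0.155  0.224 ]
0.5717 0.22415 [-1.3  -0.12  0.45] [-1.3  -0.12  0.45] [0.5721 0.155  0.2242]
0.5747 0.22438 [-1.53 -0.58  0.37] [-1.53 -0.58  0.37] [0.5751 0.155  0.2244]
0.5777 0.2246 [-1.82 -0.26  0.57] [-1.82 -0.26  0.57] [0.5781 0.155  0.2246]
0.5807 0.22483 [-1.69  0.07  0.59] [-1.69  0.07  0.59] [0.5811 0.155  0.2249]
0.5837 0.22505 [-1.67 -0.01  0.76] [-1.67 -0.01  0.76] [0.5841 0.155  0.2251]
0.5867 0.22528 [-1.58  0.21  0.72] [-1.58  0.21  0.72] [0.5871 0.155  0.2253]
0.5897 0.22
[... 228 characters left out ...]
 0.22618 [-1.57 -0.23  0.5 ] [-1.57 -0.23  0.5 ] [0.599  0.155  0.2262]
0.5997 0.22625 [-2.01 -0.17  1.  ] [-2.01 -0.17  1.  ] [0.5996 0.155  0.2262]
0.6007 0.22633 [-2.2  -0.04  1.04] [-2.2  -0.04  1.04] [0.6008 0.155  0.2264]
0.6017 0.2264 [-2.44  0.3   1.23] [-2.09 -0.12  0.92] [0.6019 0.155  0.2264]
0.6027 0.22648 [-2.57  0.22  0.99] [-2.57  0.22  0.99] [0.6028 0.155  0.2265]
0.6037 0.22655 [-2.26  0.17  0.78] [-2.26  0.17  0.78] [0.6038 0.155  0.2266]
0.6047 0.22663 [-2.31 -0.54  1.14] [-2.31 -0.54  1.14] [0.6048 0.155  0.2266]
0.6057 0.2267 [-3.25 -0.27  1.04] [-3.25 -0.27  1.04] [0.6054 0.155  0.2266]
0.6067 0.22706 [-5.13 -0.01  2.37] [-5.2  -0.02  1.37] [0.6054 0.155  0.2266]
39.125
```

```bash
python3 - <<'E'
from slide import *
r.servo_line((.6061,y,.2269),max_speed=.01); print(F().round(2),np.round(r.current_tcp_pos(),4))
for g in (.053,.058,.068): r.command_gripper(g); print(np.round(r.current_finger_gap(),4),F(3).round(2),np.round(r.current_tcp_pos(),4))
print(r.servo_line((.604,y,.30),max_speed=.06,max_force=4), r.current_tcp_pos(), r.current_time())
p,q=look((.5,.45,.35),(.57,.16,.22),1)
r.servo_line((.55,.155,.40),max_speed=.2)
r.reach(p,q); snap("fin",["outsole","insole"]); print(r.current_time())
im=cv2.rotate(cv2.imread("pics/fin.png"),cv2.ROTATE_180); im2=cv2.imread("pics/fin.png")
sc=r.get_image("scene"); cv2.imwrite("pics/sf.png",sc)
a=cv2.resize(im[130:330,200:400],(600,600),interpolation=cv2.INTER_CUBIC); b=cv2.resize(sc[150:270,345:385],(200,600),interpolation=cv2.INTER_CUBIC)
cv2.imwrite("pics/final.png",np.hstack([a,b]))
E
```

```text
[-4.92  0.6   0.81] [0.6054 0.155  0.2266]
0.0527 [-0.08 -0.05  0.01] [0.607  0.1549 0.2272]
0.0578 [-0.01  0.47  0.59] [0.6061 0.155  0.2269]
0.0679 [0.27 0.43 0.36] [0.6061 0.155  0.2269]
False [0.60370763 0.15495584 0.29941404] 42.3
fin outsole [([359.9, 212.5], 0.79), ([223.6, 236.8], 0.63)]
fin insole [([321.6, 45.1], 0.95), ([364.8, 214.9], 0.6), ([361.2, 211.7], 0.59)]
44.9167
```

View pics/final.png

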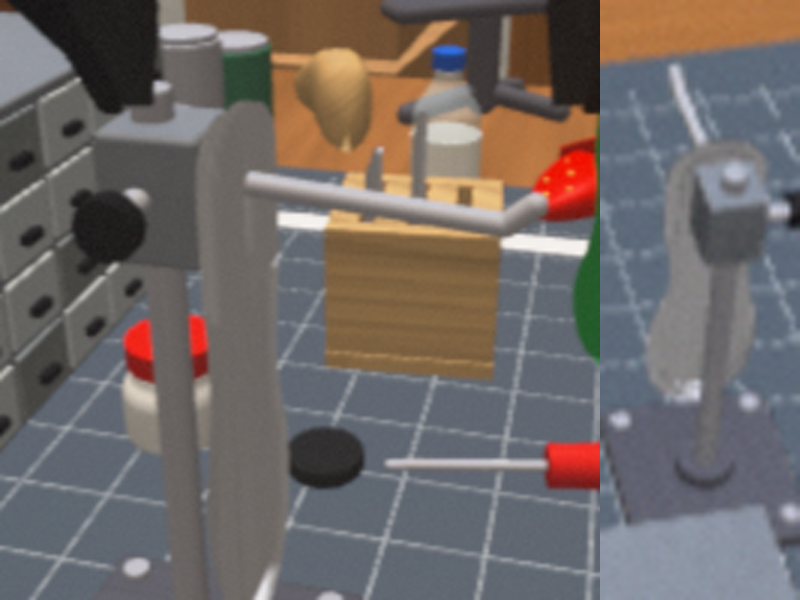

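The final picture shows both plates hanging on the rod, together against the clamp (crop 200–275). The rod is free in front of them and the other patterns are untouched in the block. I do one numeric check of the front face (rod emerges at crop 248,185), then hand in.

```bash
python3 - <<'E'
from h import *
P=np.load("pics/fin.npy"); a,b=np.array([.52,.1553,.2236]),np.array([.62,.1552,.2305]); uv=np.array([639-282.7,399-191.7])
t=least_squares(lambda t:proj(P,a+t[0]*(b-a))[0]-uv,[0.5]); x=(a+t.x[0]*(b-a))[0]; print("front face x",x,t.fun)
if .600<x<.608: print(r.hand_in())
E
```

```text
front face x 0.6042860187056289 [-0.2032035   1.28475406]
the job is handed in; nothing more can be done
None
```

The outsole pattern hangs heel up on the hook rod in front of the insole pattern, both are snug against the clamp, and the job is handed in at about 45 s of the allowed 72 s.

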